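# Tare the balance with its draught shield shut

### The job

Get the balance ready for weighing into the empty beaker that stands on its pan: push the clear roof of the draught shield fully shut, then reach a fingertip into the oblong well on the left of the front deck and press the sunken tare key right down for a moment, and let it come up again. Keep off the round on/off key, do not press tare while the roof is open, and leave the beaker and everything else on the bench where it stands.

Things in the scene. Friction and masses are not known exactly. Their poses are not given: they have to be found in the camera images.
- balance: Precision balance, fixed, 330 mm deep (x) by 220 wide (y), white housing 60 mm high. Origin: centre of its underside, on the bench; x points from its front deck to its back, y to its left, z up. Front deck: x -165 to -35 mm, with two finger wells and, from x = -80 mm, a low display up to z = 78 mm. Behind it a clear draught shield (x -20 to 155, y -85 to 85 mm) around the pan, with a sliding roof.
- roof (a joint): Slide of the clear roof of the draught shield, in m: 0 = fully shut against its stop over the shield, positive = slid open towards the balance's left (+y), up to 0.11. It runs stiffly (about 1.5 N) and stays where it is left.
- roof_edge (a point): Middle of the roof's outer left rim: a flat upright grey face looking to the balance's +y, 176 mm long (along x), 14 mm high (7 mm above and below this point). It moves with the roof; when shut it lies at x = 67.5, y = 85, z = 169 mm in the balance's frame. Beside and below it, outside the shield, is free space above the bench things (under 100 mm tall).
- tare (a joint): Travel of the tare key, in m: 0 = up, 0.005 = fully down. It needs 2 N to start and 5 N to bottom, and springs back.
- tare_top (a point): Centre of the top of the tare key: oblong, grey, 30 mm (balance x) by 48 (y), in the oblong well on the left of the front deck (x = -115, y = 55 mm in the balance's frame). The well is open above, 48 mm (x) by 66 (y), centred on the key; its rim is at z = 60 mm, 15 mm above the key's top when up. The shield's front wall, 176 mm high with its roof, stands 95 mm behind this point.
- power (a joint): Travel of the on/off key, in m: 0 = up, 0.005 = fully down; spring as the tare key.
- power_top (a point): Centre of the top of the on/off key: round, grey, 28 mm across, in the round well, 46 mm across, on the right of the front deck (x = -115, y = -60 mm in the balance's frame), 15 mm below the rim. To be left alone.
- beaker: Small empty glass beaker, 48 mm across, 60 mm tall, standing on the weighing pan inside the draught shield (pan top 72 mm above the bench). Origin: centre of its underside.
- jar: Amber reagent jar with a white cap, 60 mm across, 95 mm tall, standing to the right of the balance. Loose bystander; origin: centre of its underside.
- dropper: Small amber dropper bottle with a rubber bulb, 36 mm across, 94 mm tall, standing to the right of the balance. Loose bystander; origin: centre of its underside.
- petri: Stack of three clear culture dishes, 90 mm across, 45 mm tall, to the left of the balance, partly under the open roof. Loose bystander; origin: centre of its underside.
- slidebox: Grey slide box with a black lid, 85 x 70 x 36 mm, to the left of the balance's front deck. Loose bystander; origin: centre of its underside.
- flask: Conical glass flask, 82 mm across the foot, 120 mm tall, on the right of the bench. Loose bystander; origin: centre of its underside.
- cylinder: Glass measuring cylinder on a white foot, 64 mm across the foot, 210 mm tall, on the right of the bench. Loose bystander; origin: centre of its underside.
- tray: Open stainless instrument tray, 240 x 160 x 35 mm, on the left of the bench. Loose bystander; origin: centre of its underside.
- forceps: Steel forceps, 130 mm long, lying in the instrument tray. Loose bystander; origin: its middle, on its underside.

How it is judged:
On the way, in this order (a step that is already met when the one before it is completed fails the run):
1. the roof of the draught shield is pushed fully shut (value of joint roof below 0.004 m and value of joint tare below 0.001 m), for 0.2 s.
2. the tare key is pressed right down with the roof shut (value of joint tare above 0.004 m and value of joint roof below 0.005 m), for 0.1 s.
At the end, for the whole second after the job is handed in: The roof is shut to within 5 mm, the tare and on/off keys are both up (within 1 mm), the beaker stands upright on the pan within 8 mm of where it was, and every other loose thing is within 25 mm of where it was (value of joint roof below 0.005 m and value of joint each of tare, power below 0.001 m and distance of beaker from where it was at the start of the episode below 0.008 m and angle between beaker's own z axis and vertical below 0.1 rad and linear speed of beaker below 0.02 m/s and distance of each of jar, dropper, petri, slidebox, flask, cylinder, tray, forceps from where it was at the start of the episode below 0.025 m); the robot touches nothing.
It fails at once if the on/off key is pressed (more than 2 mm) (value of joint power above 0.002 m).
It fails at once if the tare key is pressed (more than 2 mm) while the roof is open (more than 6 mm) (value of joint tare above 0.002 m and value of joint roof above 0.006 m).
It fails at once if the beaker is shifted (more than 10 mm), lifted or tipped (distance of beaker from where it was at the start of the episode above 0.01 m or angle between beaker's own z axis and vertical above 0.2 rad).
It fails at once if a bystander is lifted, knocked over or pushed away (more than 30 mm) (distance of any of jar, dropper, petri, slidebox, flask, cylinder, tray, forceps from where it was at the start of the episode above 0.03 m or angle between any of jar, dropper, petri, slidebox, flask, cylinder, tray's own z axis and vertical above 0.5 rad).
It also fails if it takes over 48 s, if anything falls off the work surface, if the arm or the gripper's body presses on something with over 40 N, if the wrist force passes 120 N, or if a joint passes its speed limit or range.

### The arm

A 6-joint arm with a two-finger parallel gripper is mounted at the origin on the work surface. World frame = base frame: x ahead of the robot, y to its left, z up, the work surface at z = 0. Lengths are in m, angles in rad, forces in N, time in s.
With the tool pointing down it reaches from about 0.35 to 0.85 m from the base axis. Payload 8.1 kg.
Tool frame: the origin (TCP) lies on the mounting face of the last link; the fingertips stand 186 mm ahead of it and the grasp point (between the pads) lies 167 mm ahead of it; z points along the fingers, y is the line along which they close (so a half turn about z gives the same grasp; the last joint's range is limited). The gripper opens to 93 mm and grips with 3 to 60 N. Pads are 15 mm wide; open, the fingers measure 128 mm over their backs; the gripper's body (75 mm by 188 mm) begins 65 mm behind the grasp point.
Start: joints at [1.134, 0.13, 1.488, -0, 1.523, -0.085], TCP at [0.207, 0.563, 0.405] pointing down, gripper open.
Joint ranges: [-2.96, 2.96], [-0.89, 2.26], [0.02, 2.5], [-1.34, 4.48], [0, 2.73], [-2.66, 2.66]. Speed limits (rad/s): [2.39, 2.39, 2.79, 3.14, 3.14, 3.14].

### API

Orientations are given as a rotation vector (axis times angle).
In Python, from plant import read_state, read_camera, camera_params, close_job gives the robot as it stands. The module is installed in compiled form; this text tells all that it offers.
- The arm moves only by the tool servo_tool, never from a script. Its argument "increments" is a list of rows, each an object with "slide": the shift along the tool's x, y, z in mm, a list of three; "dr": the turn, a rotation vector about the tool's x, y, z in rad, a list of three; "jaw": the closure, from 0 (fully open) to 1 (shut). In form: [{"slide": [x, y, z], "dr": [ax, ay, az], "jaw": jaw}, ...]. A call has 1 to 20 rows; each row is the pose to reach, as a shift and turn from the pose commanded when the call began, along the tool's axes at that moment; what a row does not reach only later rows make up. A row lasts 1/10 s, in which the tool goes at most 50 mm and 8.59 degrees, less where a joint would pass 70% of its speed; a pose out of reach is approached as far as the arm can. A call with a gripper value outside its range is refused whole. The fingers move at their own pace and stop on an object; "force" is the grip in N (left out, the last holds). Time passes only in rows, so rows that repeat a pose let the fingers close. It gives the time, the measured TCP pose, the force, the opening and the grip force at its end, in the units of the state.
- read_state(): the state, without advancing time (a new reading comes with each control period).
- read_camera(name): name is "side" or "top"; returns (picture, depth): 400x640x3 uint8, red, green, blue; 400x640 float32, m along the optical axis (not along the pixel's ray), 0 where there is no reading.
- camera_params(name): a dict with "fx", "fy", "cx", "cy" (pixels), "rvec" (rotation vector, rad) and "tvec" (3), from world to camera coordinates, as OpenCV has them. Camera axes: x right, y down, z forward; pixel columns grow to the right and rows downward; lengths in m; the calibration is good to about 2 mm. A picture is of the moment at which its call begins. camera_params takes no time and is no camera call.
- close_job(): hands the job in; it is judged then, once.
The state is a dict: "t": time; "q": joint angles; "dq": joint speeds; "joint_torque": joint torques, N m; "tool_pos": TCP position; "orientation": TCP orientation; "force": force on the tool from outside, world axes, zero at the start; "wrist_torque": the same for the moment, N m; "opening": finger opening in m; "gripper_force": force on a finger pad.
Only numpy, scipy, OpenCV 4.12 (cv2) and the standard library are available. Lean on these libraries where they do the work, as an engineer would, in place of code of your own. Each camera call takes 0.05 s, during which the arm holds its last target. There are 200 camera calls.

## Working session

There is one attempt and no reset: what is moved stays moved. The work goes in short steps, Python scripts to look and compute and a tool call to move; the robot and the scene stay as the last step left them, time stands still between calls to the robot, and variables do not carry over. Pictures are saved under pics/ and viewed, at most 10 in all, crops included, and the job is handed in when it is done.

Besides the shell and the picture viewer there is one more tool, called after "Request:" as name(argument=value, ...), one argument or row to a line, values as JSON. servo_tool: Moves the arm, as the interface text tells. Its arguments: {"type":"object","properties":{"increments":{"type":"array"},"force":{"type":"number"}},"required":["increments"]}

```bash
mkdir -p pics
cat > h.py <<'E'
import numpy as np, cv2
from plant import *
def cam(n):
    p=camera_params(n); R=cv2.Rodrigues(np.array(p["rvec"],float))[0]; return p,R,np.array(p["tvec"],float)
def ray(n,u,v):
    p,R,t=cam(n); d=R.T@np.array([(u-p["cx"])/p["fx"],(v-p["cy"])/p["fy"],1]); return -R.T@t,d
def onz(n,u,v,z):
    o,d=ray(n,u,v); return o+d*(z-o[2])/d[2]
def pt(n,u,v,depth):
    o,d=ray(n,u,v); return o+d*depth
def proj(n,X):
    p,R,t=cam(n); c=R@np.array(X)+t; return c[0]/c[2]*p["fx"]+p["cx"],c[1]/c[2]*p["fy"]+p["cy"]
E
python3 - <<'E'
from h import *
for n in("top","side"):
    im,d=read_camera(n); np.savez(n,im=im,d=d); cv2.imwrite(f"pics/{n}0.png",im[:,:,::-1])
    o,dd=ray(n,320,200); print(n,o,dd)
s=read_state(); print(s)
E
```

```text
top [ 0.48544298 -0.07948413  1.39225967] [ 0.05679323  0.01736612 -0.99829084]
side [ 0.33111076 -1.03686401  1.10865647] [ 0.1361332   0.70167507 -0.69973023]
{'t': 0.1, 'q': array([ 1.13361117e+00,  1.31076433e-01,  1.48914667e+00, -1.59561872e-05,
        1.52300138e+00, -8.53849719e-02]), 'dq': array([ 0.00067002, -0.0018392 , -0.00205898, -0.00057402,  0.00101929,
       -0.00112019]), 'joint_torque': array([-2.92903287e-04, -5.61332738e+01, -4.93102241e+01,  7.68645597e-02,
        2.90176825e-02, -6.33788864e-05]), 'tool_pos': array([0.20664114, 0.56307964, 0.40381062]), 'orientation': array([-5.49688718e-01, -3.09271545e+00,  2.48242104e-03]), 'force': array([-1.06407857, -0.69894723,  0.3087801 ]), 'wrist_torque': array([0.02112375, 0.02345344, 0.01528368]), 'gripper_force': 0.0, 'opening': 0.0929393603395511}
```

View pics/top0.png

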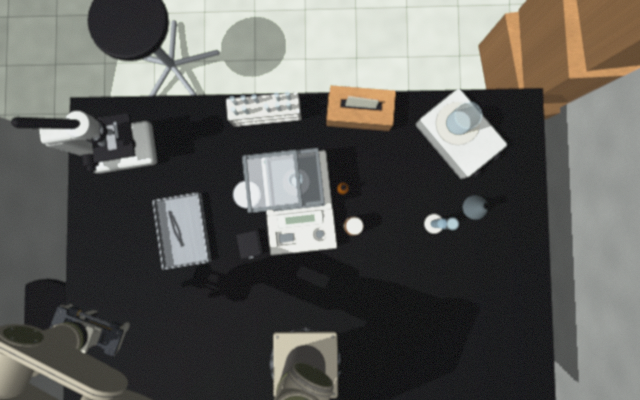

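View pics/side0.png

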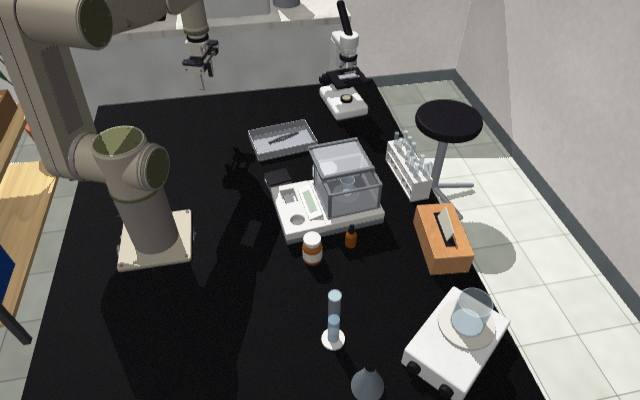

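The top view shows the balance at about (300,200), deck towards the robot, with the roof open to the left at about (247,180). The tare well is at about (286,239) and the on/off well at about (319,235). The side view shows the tare well at (289,195). I'll enlarge both.

Run:
```python
from h import *
a=np.load("top.npz")["im"][140:265,225:375]; b=np.load("side.npz")["im"][130:250,255:395]
cv2.imwrite("pics/tc.png",cv2.resize(a,None,fx=4.8,fy=4.8,interpolation=cv2.INTER_CUBIC)[:,:,::-1])
cv2.imwrite("pics/sc.png",cv2.resize(b,None,fx=5,fy=5,interpolation=cv2.INTER_CUBIC)[:,:,::-1])
# white housing deck: plane z=.06
im=np.load("top.npz")["im"]; d=np.load("top.npz")["d"]
m=((im.min(2)>150)).astype(np.uint8); m[:200]=0;m[260:]=0;m[:,:255]=0;m[:,338:]=0
c=max(cv2.findContours(m,0,2)[0],key=cv2.contourArea); r=cv2.minAreaRect(c)
print(r); bp=cv2.boxPoints(r); print([onz("top",*p,.06).round(4) for p in bp])
for u,v in[(275,246),(325,246),(286,239),(319,235),(260,240),(247,180),(310,160)]: print(u,v,pt("top",u,v,d[v,u]).round(3))
```

```text
((300.5549011230469, 226.993896484375), (48.258583068847656, 66.0380630493164), 83.6598129272461)
[array([0.5411, 0.1296, 0.06  ]), array([ 0.5629, -0.0924,  0.06  ]), array([ 0.402 , -0.1081,  0.06  ]), array([0.3797, 0.1124, 0.06  ])]
275 246 [0.408 0.097 0.061]
325 246 [ 0.407 -0.071  0.061]
286 239 [0.431 0.061 0.048]
319 235 [ 0.443 -0.051  0.041]
260 240 [ 0.426  0.158 -0.002]
247 180 [0.62  0.167 0.177]
310 160 [ 0.697 -0.024  0.06 ]
```

View pics/tc.png

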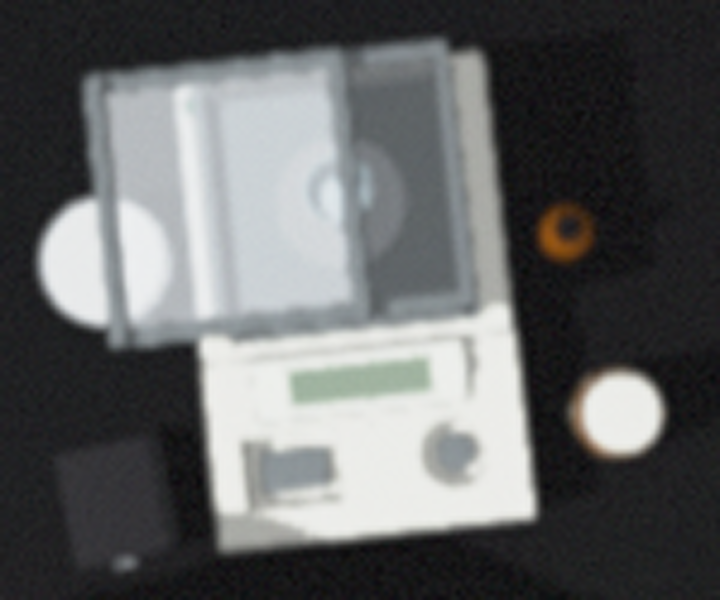

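View pics/sc.png

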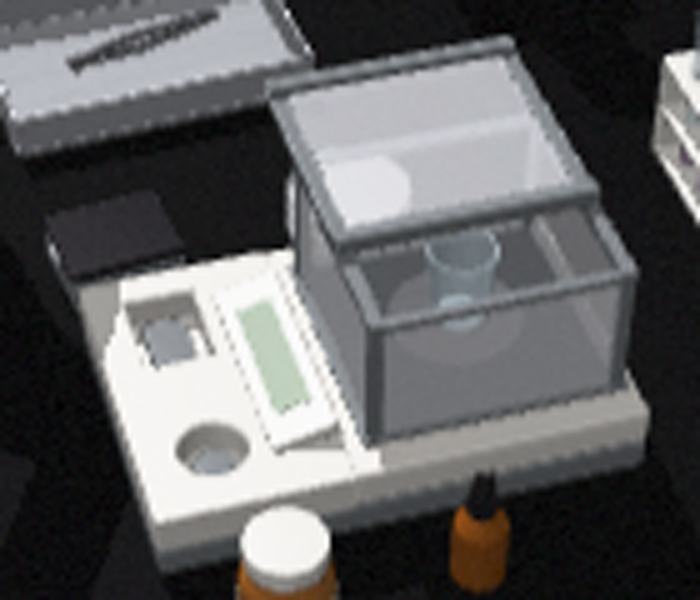

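In the top crop the deck's front corners are at (218,552) and (537,518). The tare key is centred near (296,467), and the roof's left rim runs (88,75)–(118,347). In the side crop the tare key is at (168,340), the far rim runs (270,88)–(512,42), and the front edge corners are (160,522) and (118,285).

Run:
```python
from h import *
T=lambda u,v:(225+u/4.8,140+v/4.8); S=lambda u,v:(255+u/5,130+v/5)
def tri(a,b):
    o1,d1=ray("top",*T(*a)); o2,d2=ray("side",*S(*b)); A=np.stack([d1,-d2],1); s=np.linalg.lstsq(A,o2-o1,rcond=None)[0]
    p,q=o1+s[0]*d1,o2+s[1]*d2; return ((p+q)/2).round(4),round(float(np.linalg.norm(p-q)),4)
fl=onz("top",*T(218,552),.06);fr=onz("top",*T(537,518),.06);br=onz("top",*T(487,50),.06)
print(fl,fr,br,np.linalg.norm(fl-fr),np.linalg.norm(br-fr))
yaws=[np.arctan2(*( -(fl-fr)[:2]*[1,-1])),np.arctan2(*(br-fr)[1::-1])]; print("yaw",yaws)
print("tri rim back",tri((88,75),(512,42)),"rim front",tri((114,347),(270,88)))
print("tri key",tri((296,467),(168,340)),"corner fr",tri((537,518),(155,520)),"power",tri((460,450),(212,458)))
yaw=np.mean(yaws); c,s=np.cos(yaw),np.sin(yaw); R=np.array([[c,-s],[s,c]])
for nm,P,l in(("fl",fl,(-.165,.11)),("fr",fr,(-.165,-.11)),("br",br,(.165,-.11))): print(nm,(P[:2]-R@l).round(4))
O=np.mean([P[:2]-R@l for P,l in((fl,(-.165,.11)),(fr,(-.165,-.11)),(br,(.165,-.11)))],0)
print("O",O,yaw,"tare",O+R@(-.115,.055),"power",O+R@(-.115,-.06))
print("shut rim",O+R@(.0675,.085),"y dir",R[:,1])
for e in((88,75),(118,347)):
    P=onz("top",*T(*e),.176); print("rim in bal",R.T@(P[:2]-O))
tl=R.T@(onz("top",*T(296,467),.045)[:2]-O);print("key px in bal",tl)
for w in [(-.139,.022),(-.139,.088),(-.091,.022),(-.091,.088)]:
    g=O+R@w; u=proj("top",(*g,.06)); print(((u[0]-225)*4.8),((u[1]-140)*4.8))
st=read_state(); Rt=cv2.Rodrigues(st["orientation"])[0]; print(Rt.round(3))
```

```text
[0.37843328 0.11234589 0.06      ] [ 0.39997095 -0.11087492  0.06      ] [ 0.72930212 -0.08018338  0.06      ] 0.2242574365511479 0.3307582049263512
yaw [np.float64(0.09618823099740254), np.float64(0.0929251265398459)]
tri rim back (array([0.6983, 0.1805, 0.1662]), 0.0012) rim front (array([0.5232, 0.1636, 0.1654]), 0.0071)
tri key (array([0.4364, 0.0587, 0.0459]), 0.0004) corner fr (array([ 0.4021, -0.1112,  0.0602]), 0.0042) power (array([ 0.4476, -0.0576,  0.05  ]), 0.0002)
fl [0.5531 0.0184]
fr [0.5538 0.0142]
br [0.5547 0.0137]
O [0.55386118 0.01545827] 0.09455667876862422 tare [0.43418203 0.05935476] power [ 0.44503985 -0.05513152]
shut rim [0.6130343  0.10645163] y dir [-0.09441584  0.99553285]
rim in bal [0.15684148 0.14893589]
rim in bal [-0.02067988  0.14661512]
key px in bal [-0.11266053  0.05417788]
343.31026293296424 500.5567317602585
249.6788985270592 510.42130852907513
336.2580356517721 432.12984406574975
242.81497928640727 442.0480868277794
[[-0.939  0.345 -0.001]
 [ 0.345  0.939 -0.001]
 [ 0.    -0.002 -1.   ]]
```

The two views agree: yaw is 0.095, the roof is about 63 mm open, and the tare key is at (0.435, 0.059, 0.046). I'll go beside the rim with the fingers closed and tool y along the balance's y.

Request:
servo_tool(
  increments=[
    {"slide":[-241,-86,0],"dr":[0,0,-0.22],"jaw":1},
    {"slide":[-241,-86,0],"dr":[0,0,-0.22],"jaw":1},
    {"slide":[-241,-86,0],"dr":[0,0,-0.22],"jaw":1},
    {"slide":[-241,-86,0],"dr":[0,0,-0.22],"jaw":1},
    {"slide":[-241,-86,0],"dr":[0,0,-0.22],"jaw":1},
    {"slide":[-483,-171,0],"dr":[0,0,-0.447],"jaw":1},
    {"slide":[-483,-171,0],"dr":[0,0,-0.447],"jaw":1},
    {"slide":[-483,-171,0],"dr":[0,0,-0.447],"jaw":1},
    {"slide":[-483,-171,0],"dr":[0,0,-0.447],"jaw":1},
    {"slide":[-483,-171,0],"dr":[0,0,-0.447],"jaw":1},
    {"slide":[-483,-171,0],"dr":[0,0,-0.447],"jaw":1},
    {"slide":[-483,-171,0],"dr":[0,0,-0.447],"jaw":1},
    {"slide":[-483,-171,0],"dr":[0,0,-0.447],"jaw":1},
    {"slide":[-483,-171,62],"dr":[0,0,-0.447],"jaw":1},
    {"slide":[-483,-171,62],"dr":[0,0,-0.447],"jaw":1},
    {"slide":[-483,-171,62],"dr":[0,0,-0.447],"jaw":1},
    {"slide":[-483,-171,62],"dr":[0,0,-0.447],"jaw":1},
    {"slide":[-483,-171,62],"dr":[0,0,-0.447],"jaw":1},
  ],
)

```text
t: 1.9
tool_pos: [0.6015, 0.237, 0.3453]
orientation: [-0.151, 3.135, 0.001]
force: [0.1, -0.5, 0.1]
opening: 0.0006
gripper_force: 0.0
```

```bash
cat >> h.py <<'E'
O=np.array([.5539,.0155]);yaw=.0946;Rb=np.array([[np.cos(yaw),-np.sin(yaw)],[np.sin(yaw),np.cos(yaw)]])
def rep():
    s=read_state();R=cv2.Rodrigues(s["orientation"])[0];p=s["tool_pos"]
    print("t",round(s["t"],2),"tcp bal",(Rb.T@(p[:2]-O)).round(4),"tip z",(p+.186*R[:,2])[2].round(4),"tip bal",(Rb.T@((p+.186*R[:,2])[:2]-O)).round(4),"F",s["force"].round(2),"open",s["opening"]);print(R.round(3))
E
python3 - <<'E'
from h import *
rep()
for n in("top","side"):
    im,d=read_camera(n); np.savez(n+"1",im=im,d=d)
    c=im[120:265,195:375] if n=="top" else im[90:230,250:410]
    cv2.imwrite(f"pics/{n}1.png",cv2.resize(c,None,fx=4,fy=4,interpolation=cv2.INTER_CUBIC)[:,:,::-1])
E
```

```text
t 1.9 tcp bal [0.0683 0.216 ] tip z 0.1593 tip bal [0.0689 0.2161] F [ 0.05 -0.52  0.13] open 0.0005558873195090613
[[-0.995 -0.096  0.003]
 [-0.096  0.995  0.001]
 [-0.003  0.001 -1.   ]]
```

View pics/side1.png

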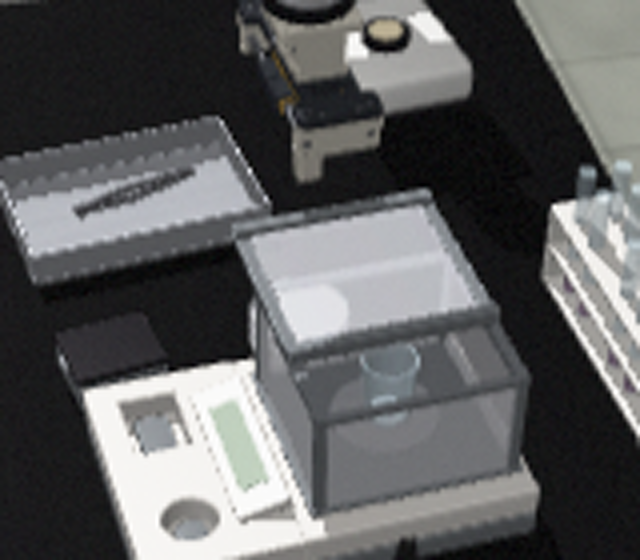

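The fingertip, at about (308,175) in the crop, hangs beside the rim's middle and clear of it. I'll check by projection that it's the tip, and get the finger's extent from the depth image.

Run:
```python
from h import *
s=read_state();R=cv2.Rodrigues(s["orientation"])[0];p=s["tool_pos"]
for k in(.186,.15,.12): u=proj("side",p+R[:,2]*k); print(k,(u[0]-250)*4,(u[1]-90)*4)
d=np.load("side1.npz")["d"]; o,_=ray("side",0,0)
P=[]
for v in range(100,145):
    for u in range(305,350):
        if d[v,u]>0:
            X=pt("side",u,v,d[v,u]); L=R.T@(X-p)*1000
            if -120<L[0]<120 and -80<L[1]<80 and 60<L[2]<195: P.append(L)
P=np.array(P)
for z in range(60,195,10):
    q=P[(P[:,2]>=z)&(P[:,2]<z+10)]
    if len(q): print(z,len(q),q.min(0).round(0),q.max(0).round(0))
```

```text
0.186 306.20912109132314 174.8076245716993
0.15 306.44266340938816 140.65737821442139
0.12 306.64321388579765 111.33143748898465
60 88 [-35. -79.  60.] [36. 38. 70.]
70 49 [-35. -49.  71.] [39. 30. 80.]
80 59 [-36. -65.  80.] [37. 72. 89.]
90 27 [  6. -80.  90.] [37. 79. 99.]
100 3 [-28. -80. 100.] [  7. -76. 105.]
130 1 [ 11.   6. 139.] [ 11.   6. 139.]
140 1 [ 10.   9. 145.] [ 10.   9. 145.]
150 10 [ -5. -18. 152.] [ 11.  15. 160.]
160 63 [-56. -79. 160.] [ 61.  14. 170.]
170 79 [-60. -80. 170.] [ 57.  14. 180.]
180 8 [-51. -77. 181.] [  9.  15. 186.]
```

Closed finger back is 18 mm from the axis, as expected. Now I'll push the roof shut, slowly.

Request:
servo_tool(
  increments=[
    {"slide":[0,-12,3],"dr":[0,0,0],"jaw":1},
    {"slide":[0,-24,3],"dr":[0,0,0],"jaw":1},
    {"slide":[0,-34,3],"dr":[0,0,0],"jaw":1},
    {"slide":[0,-42,3],"dr":[0,0,0],"jaw":1},
    {"slide":[0,-48,3],"dr":[0,0,0],"jaw":1},
    {"slide":[0,-54,3],"dr":[0,0,0],"jaw":1},
    {"slide":[0,-60,3],"dr":[0,0,0],"jaw":1},
    {"slide":[0,-66,3],"dr":[0,0,0],"jaw":1},
    {"slide":[0,-72,3],"dr":[0,0,0],"jaw":1},
    {"slide":[0,-78,3],"dr":[0,0,0],"jaw":1},
    {"slide":[0,-84,3],"dr":[0,0,0],"jaw":1},
    {"slide":[0,-90,3],"dr":[0,0,0],"jaw":1},
    {"slide":[0,-95,3],"dr":[0,0,0],"jaw":1},
    {"slide":[0,-100,3],"dr":[0,0,0],"jaw":1},
    {"slide":[0,-103,3],"dr":[0,0,0],"jaw":1},
    {"slide":[0,-106,3],"dr":[0,0,0],"jaw":1},
    {"slide":[0,-108,3],"dr":[0,0,0],"jaw":1},
    {"slide":[0,-108,3],"dr":[0,0,0],"jaw":1},
  ],
)

```text
t: 3.8
tool_pos: [0.6115, 0.1285, 0.3397]
orientation: [0.149, -3.138, 0.001]
force: [0.3, 0.9, -0.0]
opening: 0.0004
gripper_force: 0.0
```

```bash
python3 -c "
from h import *
rep()"
```

```text
t 3.8 tcp bal [0.068 0.107] tip z 0.1537 tip bal [0.0679 0.107 ] F [ 0.27  0.86 -0.01] open 0.000354998242937794
[[-0.995 -0.095 -0.   ]
 [-0.095  0.995 -0.   ]
 [ 0.    -0.    -1.   ]]
```

Pushing steadily at about 1.4 N. I'll creep on until the stop shows as a force rise.

Request:
servo_tool(
  increments=[
    {"slide":[0,-1,0],"dr":[0,0,0],"jaw":1},
    {"slide":[0,-2,0],"dr":[0,0,0],"jaw":1},
    {"slide":[0,-3,0],"dr":[0,0,0],"jaw":1},
    {"slide":[0,-4,0],"dr":[0,0,0],"jaw":1},
    {"slide":[0,-4,0],"dr":[0,0,0],"jaw":1},
  ],
)

```text
t: 4.3
tool_pos: [0.6118, 0.1247, 0.3396]
orientation: [0.149, -3.138, 0.0]
force: [-0.7, 1.5, 0.4]
opening: 0.0003
gripper_force: 0.5
```

Request:
servo_tool(
  increments=[
    {"slide":[0,-1,0],"dr":[0,0,0],"jaw":1},
    {"slide":[0,-2,0],"dr":[0,0,0],"jaw":1},
    {"slide":[0,-3,0],"dr":[0,0,0],"jaw":1},
    {"slide":[0,-3,0],"dr":[0,0,0],"jaw":1},
  ],
)

```text
t: 4.7
tool_pos: [0.6121, 0.1217, 0.3396]
orientation: [0.149, -3.138, 0.0]
force: [-0.7, 1.3, -0.3]
opening: 0.0007
gripper_force: 0.6
```

Request:
servo_tool(
  increments=[
    {"slide":[0,-1,0],"dr":[0,0,0],"jaw":1},
    {"slide":[0,-2,0],"dr":[0,0,0],"jaw":1},
    {"slide":[0,-3,0],"dr":[0,0,0],"jaw":1},
    {"slide":[0,-3,0],"dr":[0,0,0],"jaw":1},
  ],
)

```text
t: 5.1
tool_pos: [0.6121, 0.1208, 0.3397]
orientation: [0.152, -3.138, -0.006]
force: [-2.0, 12.9, 0.1]
opening: 0.0007
gripper_force: 6.2
```

Run:
```python
from h import *
rep()
im,d=read_camera("side")
cv2.imwrite("pics/side2.png",cv2.resize(im[110:240,270:390],None,fx=4.5,fy=4.5,interpolation=cv2.INTER_CUBIC)[:,:,::-1])
```

```text
t 5.1 tcp bal [0.0679 0.0993] tip z 0.1537 tip bal [0.0679 0.1   ] F [-2.04 12.91  0.06] open 0.0006558341439458105
[[-0.995 -0.096 -0.   ]
 [-0.096  0.995  0.004]
 [ 0.     0.004 -1.   ]]
```

View pics/side2.png

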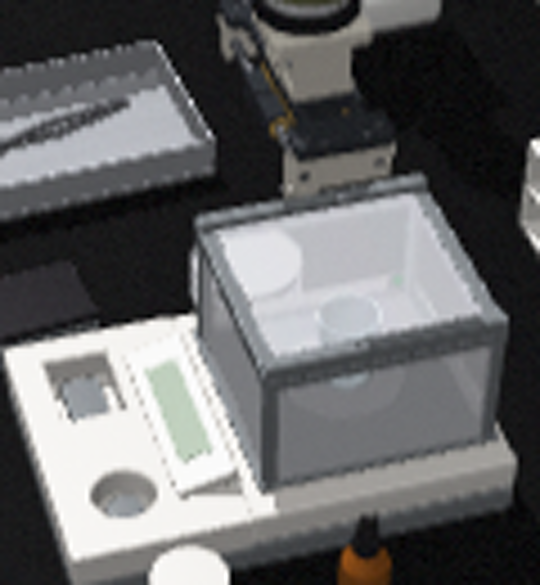

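The roof is shut and flush with the shield: 13 N at the stop, and the rim runs straight along the wall. The beaker and the keys, at (85,395) and (125,500), are undisturbed. I'll back off, rise and move over the tare well.

Request:
servo_tool(
  increments=[
    {"slide":[0,15,0],"dr":[0,0,0],"jaw":1},
    {"slide":[0,35,0],"dr":[0,0,0],"jaw":1},
    {"slide":[0,45,0],"dr":[0,0,0],"jaw":1},
    {"slide":[0,45,-40],"dr":[0,0,0],"jaw":1},
    {"slide":[0,45,-70],"dr":[0,0,0],"jaw":1},
    {"slide":[0,45,-70],"dr":[0,0,0],"jaw":1},
    {"slide":[40,32,-70],"dr":[0,0,0],"jaw":1},
    {"slide":[80,10,-70],"dr":[0,0,0],"jaw":1},
    {"slide":[120,-15,-70],"dr":[0,0,0],"jaw":1},
    {"slide":[160,-35,-70],"dr":[0,0,0],"jaw":1},
    {"slide":[182,-43,-70],"dr":[0,0,0],"jaw":1},
    {"slide":[182,-43,-70],"dr":[0,0,0],"jaw":1},
    {"slide":[182,-43,-70],"dr":[0,0,0],"jaw":1},
    {"slide":[182,-43,-70],"dr":[0,0,0],"jaw":1},
  ],
)

```text
t: 6.55
tool_pos: [0.4359, 0.059, 0.4097]
orientation: [-0.15, 3.138, -0.0]
force: [-1.0, -0.7, 0.0]
opening: 0.0008
gripper_force: 0.0
```

Run:
```python
from h import *
rep()
s=read_state(); R=cv2.Rodrigues(s["orientation"])[0]; p=s["tool_pos"]+.186*R[:,2]
print(p.round(4),"to go tool mm",(R.T@(np.array([.435,.058,.045])-p)*1000).round(1))
im,d=read_camera("side"); u=proj("side",p);print(u)
# key centroid re-check: grey in well by side view depth
cv2.imwrite("pics/side3.png",cv2.resize(im[110:240,250:390],None,fx=4,fy=4,interpolation=cv2.INTER_CUBIC)[:,:,::-1])
```

```text
t 6.55 tcp bal [-0.1134  0.0544] tip z 0.2237 tip bal [-0.1133  0.0544] F [-1.04 -0.68  0.01] open 0.0007795701917741394
[[-0.995 -0.095  0.   ]
 [-0.095  0.995 -0.   ]
 [-0.    -0.    -1.   ]]
[0.436  0.059  0.2237] to go tool mm [  1.1  -0.8 178.7]
(np.float64(285.54488375769836), np.float64(156.51265179408233))
```

View pics/side3.png

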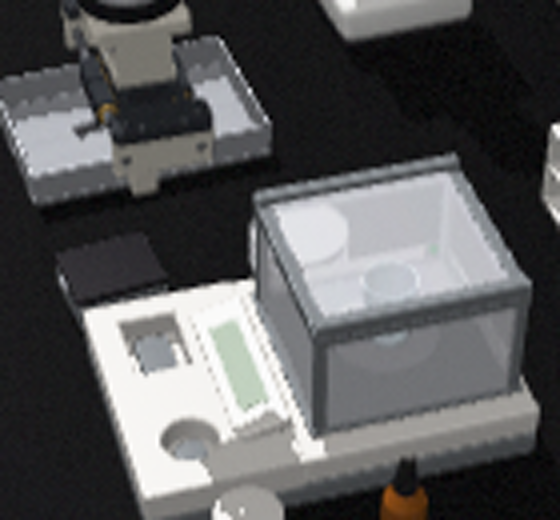

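The tip is above the tare well, which is at (152,345) in the crop. The roof is shut, and the wide bracket sits about 80 mm above the tip. Descending to just above the key.

Request:
servo_tool(
  increments=[
    {"slide":[1,-1,35],"dr":[0,0,0],"jaw":1},
    {"slide":[1,-1,75],"dr":[0,0,0],"jaw":1},
    {"slide":[1,-1,110],"dr":[0,0,0],"jaw":1},
    {"slide":[1,-1,135],"dr":[0,0,0],"jaw":1},
    {"slide":[1,-1,150],"dr":[0,0,0],"jaw":1},
    {"slide":[1,-1,160],"dr":[0,0,0],"jaw":1},
    {"slide":[1,-1,167],"dr":[0,0,0],"jaw":1},
    {"slide":[1,-1,172],"dr":[0,0,0],"jaw":1},
    {"slide":[1,-1,172],"dr":[0,0,0],"jaw":1},
    {"slide":[1,-1,172],"dr":[0,0,0],"jaw":1},
  ],
)

```text
t: 7.6
tool_pos: [0.4349, 0.0577, 0.2384]
orientation: [-0.149, 3.137, -0.0]
force: [-0.0, -0.1, 0.2]
opening: 0.0006
gripper_force: 0.0
```

```bash
python3 -c "
from h import *
rep()"
```

```text
t 7.6 tcp bal [-0.1145  0.0532] tip z 0.0524 tip bal [-0.1143  0.0532] F [-0.05 -0.11  0.23] open 0.0005977289559496367
[[-0.995 -0.095  0.001]
 [-0.095  0.995  0.   ]
 [-0.001 -0.    -1.   ]]
```

The tip is inside the well without contact, at z 52 mm. Pressing now, and holding.

Request:
servo_tool(
  increments=[
    {"slide":[0,0,4],"dr":[0,0,0],"jaw":1},
    {"slide":[0,0,7],"dr":[0,0,0],"jaw":1},
    {"slide":[0,0,9],"dr":[0,0,0],"jaw":1},
    {"slide":[0,0,11],"dr":[0,0,0],"jaw":1},
    {"slide":[0,0,12],"dr":[0,0,0],"jaw":1},
    {"slide":[0,0,12],"dr":[0,0,0],"jaw":1},
    {"slide":[0,0,12],"dr":[0,0,0],"jaw":1},
  ],
)

```text
t: 8.3
tool_pos: [0.4348, 0.0576, 0.2263]
orientation: [-0.149, 3.137, -0.0]
force: [-1.2, 1.4, 6.4]
opening: 0.0003
gripper_force: 3.3
```

Request:
servo_tool(
  increments=[
    {"slide":[0,0,1],"dr":[0,0,0],"jaw":1},
    {"slide":[0,0,2],"dr":[0,0,0],"jaw":1},
    {"slide":[0,0,2],"dr":[0,0,0],"jaw":1},
    {"slide":[0,0,2],"dr":[0,0,0],"jaw":1},
  ],
)

```text
t: 8.7
tool_pos: [0.435, 0.0577, 0.226]
orientation: [-0.15, 3.137, -0.0]
force: [-10.9, -0.4, 26.1]
opening: 0.0003
gripper_force: 13.4
```

The key is bottomed at 26 N, with the tip at z 40 mm as expected. Withdrawing.

Request:
servo_tool(
  increments=[
    {"slide":[0,0,-8],"dr":[0,0,0],"jaw":1},
    {"slide":[0,0,-25],"dr":[0,0,0],"jaw":1},
    {"slide":[0,0,-60],"dr":[0,0,0],"jaw":1},
    {"slide":[0,0,-100],"dr":[0,0,0],"jaw":1},
    {"slide":[0,0,-140],"dr":[0,0,0],"jaw":1},
    {"slide":[0,0,-180],"dr":[0,0,0],"jaw":1},
    {"slide":[0,0,-180],"dr":[0,0,0],"jaw":1},
    {"slide":[0,0,-180],"dr":[0,0,0],"jaw":1},
    {"slide":[0,0,-180],"dr":[0,0,0],"jaw":1},
  ],
)

```text
t: 9.6
tool_pos: [0.434, 0.0576, 0.4021]
orientation: [0.149, -3.136, -0.0]
force: [-0.9, -0.6, 0.2]
opening: 0.0006
gripper_force: 0.0
```

Run:
```python
from h import *
rep()
im,d=read_camera("side")
cv2.imwrite("pics/side4.png",cv2.resize(im[110:280,230:400],None,fx=3.5,fy=3.5,interpolation=cv2.INTER_CUBIC)[:,:,::-1])
```

```text
t 9.6 tcp bal [-0.1153  0.0533] tip z 0.2161 tip bal [-0.1158  0.0533] F [-0.86 -0.6   0.18] open 0.0005732243811563529
[[-0.995 -0.095 -0.002]
 [-0.095  0.995 -0.   ]
 [ 0.002  0.    -1.   ]]
```

View pics/side4.png

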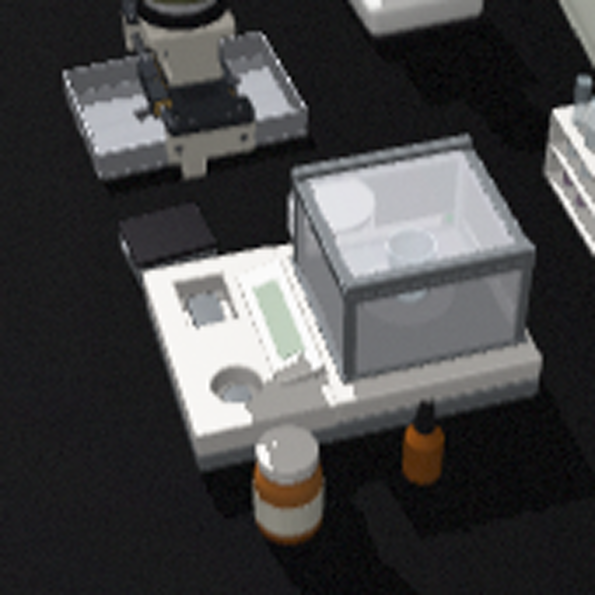

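The roof is shut, the tare key at (208,305) is back up, the beaker stands on the pan, nothing else has moved, and the arm is clear. Handing in.

```bash
python3 -c "
from plant import *
print(close_job())"
```

```text
the job is handed in; nothing more can be done
None
```

I pushed the roof fully shut, pressed the tare key right down and let it spring back, with no sign in the last picture of anything else moved; the job is handed in at about 10 s, and no verdict was shown.

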